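# Lever a lathe tool-rest foot into line with a drift and swap in its bolt

### The arm

A 6-joint arm with a two-finger parallel gripper is mounted at the origin on the work surface. World frame = base frame: x ahead of the robot, y to its left, z up, the work surface at z = 0. Lengths are in m, angles in rad, forces in N, time in s.
With the tool pointing down it reaches from about 0.375 to 0.9 m from the base axis. Payload 3.1 kg.
Tool frame: the origin (TCP) lies at the centre of the arm's flange, where the gripper is bolted on; the fingertips stand robot.tip_extent ahead of it and the grasp point (between the pads) lies 164 mm ahead of it (robot.tip_extent is the distance from the TCP to the fingertips, in m); z points along the fingers, y is the line along which they close (so a half turn about z gives the same grasp; the last joint's range is limited). The gripper opens to 87 mm and grips with 3 to 60 N. Pads are 19 mm wide; open, the fingers measure 117 mm over their backs; the gripper's body (75 mm by 190 mm) begins 51 mm behind the grasp point.
Start: joints at [-1.417, 0.527, 1.433, -0, 1.181, -0.178], TCP at [0.204, -0.591, 0.405] pointing down, gripper open.
Joint ranges: [-3.08, 3.08], [-0.75, 2.2], [0.22, 2.44], [-1.43, 4.57], [0, 2.65], [-2.85, 2.85]. Speed limits (rad/s): [2.79, 2.79, 3.14, 3.14, 3.14, 3.14].

### API

Orientations are given as a unit quaternion [x, y, z, w].
In Python, from rig import get_obs, camera, hand_in, cut_out, robot gives the robot as it stands.
- The arm moves only by the tool step_arm, never from a script. Its argument "rows" is a list of rows, each a list of 6 numbers: the shift along the world's x, y, z in m, then the turn, a rotation vector about the world's x, y, z in degrees. A call has 1 to 12 rows; each row shifts and turns the commanded pose from where the row before left it; what a row does not reach is not made up. A row lasts 1/8 s, in which the tool goes at most 62.5 mm and 10.7 degrees, less where a joint would pass 70% of its speed; a pose out of reach is approached as far as the arm can. A call is refused whole if a number of a shift passes 0.0625 or a number of a turn 10.7, either way. A call with a gripper value outside its range is refused whole. "jaw" is the finger opening in m, from 0 to 0.087, set as the call begins (left out, the last holds). The fingers move at their own pace and stop on an object; "squeeze" is the grip in N (left out, the last holds). Time passes only in rows, so rows that do not move let the fingers close. It gives the time, the measured TCP pose, the force, the opening and the grip force at its end, in the units of the state.
- get_obs(): the state, without advancing time (a new reading comes with each control period).
- camera(name): name is "scene" or "top" or "wrist"; returns a dict with "pixels" (480x640x3 uint8, blue, green, red), "depth" (480x640 float32, m along the optical axis (not along the pixel's ray), 0 where there is no reading), "fov_y" (degrees; the focal length in pixels is half the picture's height over the tangent of half this angle, whatever the lens; pixels are square), "cx", "cy" (the principal point, pixels), "extrinsics" (4x4, takes a point from camera to world coordinates); the wrist camera has in their place "mount" (4x4, takes a point from camera to tool coordinates, whose origin is the TCP and whose axes are the flange's). Camera axes: x right, y up, looking along -z (the intrinsics and any distortion apply to the point x, -y, -z); pixel columns grow to the right and rows downward; lengths in m; the calibration is good to about 2 mm. The wrist camera is an equidistant fisheye: a pixel r from the principal point sees the ray r / f radians off the axis. A picture is of the moment at which its call begins: read the wrist's pose just before it.
- hand_in(): hands the job in; it is judged then, once.
Trained networks look in the newest picture that a camera, given by its name, has taken for a name from the list of things; names that differ only in an ending like _2 or _b are one class to them, and where a whole thing is asked for, a point or a joint stands for the part that bears it (a point fixed in the world has none). Each returns a list of dicts, best first, with "confidence" (0 to 1); they miss things now and then, are a little off and sometimes report something else, mostly with a low value. They report only what shows in the picture. A call takes as long as a camera call. They do not tell look-alikes from the thing itself.
- cut_out(label, camera): "region" (480x640 bool, what is visible of it) and "extent" ([centre column, centre row, width, height] in pixels, round what is visible of it).
The state is a dict: "time": time; "q": joint angles; "joint_velocities": joint speeds; "joint_torque": joint torques, N m; "position": TCP position; "tool_rot": TCP orientation; "ft_force": force on the tool from outside, world axes, zero at the start; "moment": the same for the moment, N m; "grip_width": finger opening in m; "grip_force": force on a finger pad.
Only numpy, scipy, OpenCV 4.12 (cv2) and the standard library are available. Lean on these libraries where they do the work, as an engineer would, in place of code of your own. Each camera call takes 0.05 s, during which the arm holds its last target. There are 200 camera calls.

### The job

The steel foot of the tool rest has swung round on its one snug bolt, so its free bolt hole no longer lines up with the hole in the green sole underneath. Work the red-handled tapered drift down through both holes until its handle's shoulder sits on the foot, levering the foot over sideways with the drift (not with the fingers) as you ease it in and never ramming it, because the soft alloy bruises. Then draw the drift out, stand it back in its dark block, and drop the black bolt in its place until its head sits flat on the foot; leave everything else on the bench as it lies.

Things in the scene. Friction and masses are not known exactly. Their poses are not given: they have to be found in the camera images.
- sole: Tool-rest sole: green-painted soft cast-alloy block 220 x 80 mm on a 260 x 130 x 14 mm flange, bolted down and immovable; its upper face is 64 mm above the bench. Origin: centre of the underside; x runs along its length towards the free hole, y across, z up. Bruises if drift or bolt bears on sole and foot with more than 45 N, all their contacts with the two added up.
- foot: Tool-rest foot: bare steel bar 195 x 64 x 12 mm on the sole, held at its far end by one snug black cap screw about which it swings level; a green socket, 45 mm wide and 36 mm high, stands on it 86 mm from the free hole. Origin: on the swing axis, underside; x along the bar to the free hole 130 mm away, z up. Starts swung to the sole's +y side, holes 5 to 7.5 mm out.
- sole_hole (a point): Centre of the free hole in the sole, at the sole's upper face. 18.5 mm wide, plain, 50 mm deep. Axes as the sole.
- foot_hole (a point): Centre of the free hole in the foot, at the foot's upper face, 12 mm above the sole's. 18.5 mm wide, right through. Axes as the foot. Friction holds the foot: here it starts to slide at about 23 N of side load, slides on at that steady load and stays where it is left.
- drift: Steel drift, red handle, 128 mm long, 0.13 to 0.21 kg. Origin: centre of the tip; z up towards the handle. From the tip: 6 mm wide, taper to 17.5 mm over 38 mm, parallel to the shoulder at 54 mm, then handle 26 mm wide, 74 mm long. Stands tip down in its block. A straight push wedges both holes at once, past 45 N in all before the foot slides; a side push on the handle loads the foot alone.
- drift_shoulder (a point): Centre of the drift's shoulder (underside of its handle), 54 mm above the tip. Axes as the drift.
- drift_block: Dark hardwood block 80 x 80 x 65 mm, fixed, with one upright hole in its middle. Origin: centre of the underside.
- drift_block_hole (a point): Mouth of the dark block's hole, centre, on its top face 65 mm above the bench; 20 mm wide, 65 mm deep. The standing drift's shoulder rests here.
- bolt: Black M16 cap screw, 66 mm long, 0.12 kg: plain shank 16 mm wide and 50 mm long with a chamfered end, round head 24 mm wide and 16 mm high. Origin: centre of the shank's end; z points up towards the head. Stands head up in the pale block.
- bolt_head (a point): Centre of the underside of the bolt's head, 50 mm above the shank's end. Axes as the bolt.
- bolt_block: Pale wood block 70 (x) x 130 (y) x 65 mm, fixed, holding the black bolt at y = +32 mm and a smaller brass screw at y = -32 mm, both upright. Origin: centre of the underside.
- brass_screw: Small brass cap screw in the pale block, head 16 mm wide; not needed. Origin: end of its shank.
- top0: Black spinning top, 54 mm wide, 58 mm high, standing; bystander. Origin: underside.
- top1: Red spinning top, 54 mm wide, 58 mm high, standing; bystander. Origin: underside.
- top2: Blue spinning top, 54 mm wide, 58 mm high, standing; bystander. Origin: underside.
- jar: Amber jar with white lid, 68 mm wide, 85 mm high; bystander. Origin: underside.
- t_rest: Steel T-shaped tool rest lying flat, 130 x 180 mm, 25 mm high; bystander. Origin: near the middle of its stem, underside.
- spanner: Open-ended spanner 200 mm long, lying flat; bystander. Origin: centre of the underside.
Not all that is in view belongs to the job. What is shaped like the drift but purple, turquoise or white is not meant.

How it is judged:
On the way:
1. the drift stands home in both holes, its shoulder on the foot, and has brought the holes into line (z of drift_shoulder in the frame of sole_hole below 0.015 m and horizontal distance between drift_shoulder and sole_hole below 0.006 m and angle between the z axis of drift and the z axis of sole, either way round below 0.12 rad and horizontal distance between foot_hole and sole_hole below 0.002 m), for 0.2 s.
At the end, for the whole second after the job is handed in: The black bolt stands upright through foot and sole, head down on the foot to within 2 mm, the two holes in line to within 3 mm; the drift stands back in the dark block, shoulder on the block to within 7 mm; both are released and at rest (z of bolt_head in the frame of sole_hole below 0.0142 m and horizontal distance between bolt_head and sole_hole below 0.004 m and angle between the z axis of bolt and the z axis of sole, either way round below 0.08 rad and horizontal distance between foot_hole and sole_hole below 0.003 m and distance between drift_shoulder and drift_block_hole below 0.007 m and angle between the z axis of drift and the z axis of drift_block, either way round below 0.1 rad and linear speed of each of bolt, drift below 0.02 m/s); the robot touches nothing.
It fails at once if drift or bolt is rammed: it bears on sole and foot with more than 45 N in all (contact force between any of drift, bolt and sole above 45 N).
It fails at once if the fingers or the arm push on the foot or sole with more than 20 N (contact force between any of the fingers, the arm and sole above 20 N).
It fails at once if something else on the bench is shifted by more than 25 mm (distance of any of brass_screw, top0, top1, top2, jar, t_rest, spanner from where it was at the start of the episode above 0.025 m).
It also fails if it takes over 72 s, if anything falls off the work surface, if the arm or the gripper's body presses on something with over 40 N, if the wrist force passes 120 N, or if a joint passes its speed limit or range.

## Working session

There is one attempt and no reset: what is moved stays moved. The work goes in short steps, Python scripts to look and compute and a tool call to move; the robot and the scene stay as the last step left them, time stands still between calls to the robot, and variables do not carry over. Pictures are saved under pics/ and viewed, at most 10 in all, crops included, and the job is handed in when it is done.

Besides the shell and the picture viewer there is one more tool, called after "Emit:" as a command line: name --pt "numbers of a row" for each row, then --argument value for the rest. step_arm: Moves the arm, as the interface text tells. Its arguments: {"type":"object","properties":{"rows":{"type":"array"},"jaw":{"type":"number"},"squeeze":{"type":"number"}},"required":["rows"]}

```bash
ls; mkdir -p pics
cat > h.py <<'E'
import numpy as np, cv2
from rig import get_obs, camera, hand_in, cut_out, robot
from scipy.spatial.transform import Rotation as R
def cam(n):
    o=get_obs(); c=camera(n)
    if 'mount' in c:
        T=np.eye(4);T[:3,:3]=R.from_quat(o['tool_rot']).as_matrix();T[:3,3]=o['position'];c['T']=T@c['mount']
    else: c['T']=np.array(c['extrinsics'])
    c['f']=240/np.tan(np.radians(c['fov_y'])/2); c['fish']='mount' in c
    return c
def ray(c,u,v):
    x=(np.asarray(u,float)-c['cx'])/c['f'];y=(np.asarray(v,float)-c['cy'])/c['f']
    if c['fish']:
        r=np.hypot(x,y)+1e-12; d=np.stack([np.sin(r)*x/r,-np.sin(r)*y/r,-np.cos(r)],-1)
    else: d=np.stack([x,-y,-np.ones_like(x)],-1)
    return d@c['T'][:3,:3].T
def onz(c,u,v,z):
    d=ray(c,u,v);o=c['T'][:3,3];s=(z-o[2])/d[...,2];return o+d*s[...,None]
def cloud(c):
    v,u=np.mgrid[:480,:640];d=ray(c,u,v)
    zc=-(d@c['T'][:3,:3])[...,2]
    return c['T'][:3,3]+d*(c['depth']/np.maximum(zc,1e-6))[...,None]
def proj(c,p):
    q=np.linalg.inv(c['T'])@np.append(p,1);x,y,z=q[0],-q[1],-q[2]
    if c['fish']:
        h=np.hypot(x,y)+1e-12;t=np.arctan2(h,z);x,y=x/h*t,y/h*t
    else: x,y=x/z,y/z
    return np.array([c['cx']+c['f']*x,c['cy']+c['f']*y])
E
cat > a.py <<'E'
from h import *
print(robot.tip_extent, get_obs())
for n in ['top','scene']:
    c=cam(n);cv2.imwrite(f'pics/{n}0.png',c['pixels']);P=cloud(c)
    print(n,c['fov_y'],c['T'][:3,3].round(3))
    for l in ['sole','foot','drift','drift_block','bolt','bolt_block','brass_screw','top0','jar','t_rest','spanner']:
        for k in cut_out(l,n)[:4]:
            m=k['region']&(c['depth']>0);p=P[m]
            print(l,round(k['confidence'],2),np.round(k['extent']),np.median(p,0).round(3),p[:,2].max().round(3) if len(p) else '')
E
python3 a.py
```

```text
pics
0.1822 {'time': 0.0, 'q': array([-1.41748513e+00,  5.28448972e-01,  1.43395273e+00, -4.52428444e-06,
        1.18138587e+00, -1.78534060e-01]), 'joint_velocities': array([-0.00190897, -0.00029516, -0.00175146,  0.00177266,  0.00012367,
       -0.0004982 ]), 'joint_torque': array([ 5.95215261e-04, -4.40044749e+01, -1.76589864e+01,  6.34678896e-02,
        5.82149264e-02, -1.42330159e-04]), 'position': array([ 0.20356833, -0.59053357,  0.40376573]), 'tool_rot': array([ 9.86265656e-01,  1.65163107e-01,  1.17485038e-05, -1.09739912e-03]), 'ft_force': array([5.46588723e-01, 2.80009195e-04, 4.83810661e-01]), 'moment': array([ 0.00589003,  0.03833406, -0.00107521]), 'grip_force': 0.0, 'grip_width': 0.08729956567855279}
top 57.127741982592916 [0.448 0.002 1.323]
sole 0.74 [342. 258.  60.  95.] [ 0.581 -0.033  0.063] 0.118
sole 0.73 [444. 260.  35.  36.] [ 0.577 -0.315  0.064] 0.136
foot 0.55 [344. 257.  39.  72.] [ 0.59  -0.038  0.077] 0.118
drift 0.59 [436. 221.  12.  13.] [ 0.69  -0.292  0.117] 0.132
drift 0.59 [217. 271.  56.  30.] [0.533 0.328 0.065] 0.078
drift 0.58 [468. 294.  14.
[... 1154 characters left out ...]
.  45.] [ 0.492 -0.294  0.084] 0.13
bolt 0.39 [430. 183.  11.  14.] [0.541 0.368 0.077] 0.084
bolt_block 0.72 [416. 201.  60.  41.] [0.565 0.324 0.052] 0.075
bolt_block 0.47 [153. 254.  17.  32.] [ 0.594 -0.324  0.106] 0.141
top0 0.95 [285. 310.  25.  23.] [ 0.783 -0.096  0.03 ] 0.06
top0 0.94 [326. 294.  25.  25.] [0.77  0.001 0.03 ] 0.058
top0 0.61 [397. 268.  24.  27.] [0.756 0.176 0.029] 0.057
jar 0.79 [100. 296.  43.  56.] [ 0.637 -0.442  0.06 ] 0.09
jar 0.63 [432. 183.  10.   9.] [0.543 0.367 0.079] 0.084
t_rest 0.91 [485. 197.  64.  36.] [0.572 0.52  0.019] 0.029
t_rest 0.32 [289. 235.  50.  58.] [ 0.624 -0.042  0.077] 0.116
spanner 0.76 [462. 242.  58.  50.] [0.695 0.383 0.006] 0.012
```

```bash
python3 -c "
import cv2
a=cv2.imread('pics/top0.png')[180:320,130:510]
b=cv2.imread('pics/scene0.png')[160:330,80:530]
a=cv2.resize(a,(800,295),interpolation=3);b=cv2.resize(b,(800,302),interpolation=3)
cv2.imwrite('pics/ab.png',cv2.vconcat([a,b]))"
```

```text
(no output)
```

View pics/ab.png

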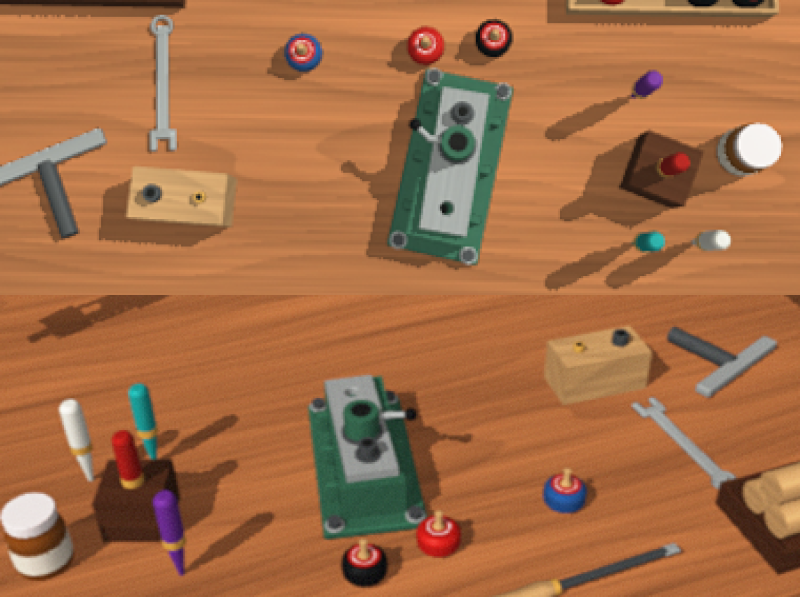

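The top crop shows the sole in the middle, with the free hole at about full-picture (342,279), and the red drift in the dark block at (449,259). The drift candidates in the full top picture are red (449,259) in the dark block, purple (436,221), turquoise (437,294) and white (468,294), the last three standing on the bench. The red one fits because of its handle colour and the dark block. I'll go above it and confirm in an enlarged wrist crop.

Emit:
step_arm --pt "0.045 0.03 0 0 0 -4" --pt "0.045 0.03 0 0 0 -4" --pt "0.045 0.03 0 0 0 -4" --pt "0.045 0.03 0 0 0 -4" --pt "0.045 0.03 0 0 0 -4" --pt "0.045 0.03 0 0 0 -4" --pt "0.045 0.03 0 0 0 -3.5" --pt "0 0 0 0 0 0" --pt "0 0 0 0 0 0" --jaw 0.087

```text
time: 2.33
position: [0.5185, -0.3808, 0.4046]
tool_rot: [0.997, -0.073, -0.0, 0.0]
ft_force: [0.4, -0.1, 0.2]
grip_width: 0.0869
grip_force: 0.0
```

```bash
cat > b.py <<'E'
from h import *
import sys
c=cam('wrist');cv2.imwrite('pics/%s.png'%sys.argv[1],c['pixels']);P=cloud(c)
o=get_obs();print(o['position'],R.from_quat(o['tool_rot']).as_matrix().round(3).tolist())
print(c['mount'].round(3).tolist(),c['f'])
for l in sys.argv[2:]:
    for k in cut_out(l,'wrist')[:3]:
        m=k['region']&(c['depth']>0);p=P[m]
        print(l,round(k['confidence'],2),np.round(k['extent']),np.median(p,0).round(3),p[:,2].max().round(3) if len(p) else '')
E
python3 b.py w1 drift drift_block foot sole
```

```text
[ 0.51797485 -0.38136727  0.40459677] [[0.989, -0.148, -0.001], [-0.148, -0.989, -0.0], [-0.001, 0.0, -1.0]]
[[-0.001, 0.959, 0.283, 0.079], [1.0, 0.001, 0.0, -0.0], [0.0, 0.283, -0.959, 0.02], [0.0, 0.0, 0.0, 1.0]] 371.64829954431775
drift 0.86 [326. 264.  33.  62.] [ 0.496 -0.379  0.121] 0.131
drift 0.68 [190.  36.  62.  45.] [ 0.69  -0.302  0.114] 0.13
drift 0.68 [238. 274.  36.  52.] [ 0.493 -0.303  0.088] 0.225
drift_block 0.81 [252. 157. 108. 103.] [ 0.588 -0.334  0.065] 0.135
drift_block 0.54 [ 26. 205.  51. 172.] [ 0.582 -0.057  0.077] 0.303
foot 0.81 [ 24. 205.  48. 174.] [ 0.583 -0.057  0.077] 0.112
sole 0.95 [ 49. 191.  94. 209.] [ 0.597 -0.072  0.052] 0.309
```

View pics/w1.png

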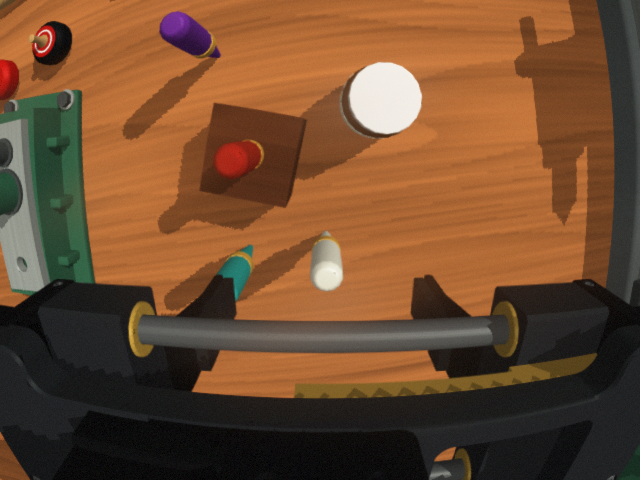

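Wrist view: the red drift is at (235,160) in the dark block, turquoise at (238,274), white at (326,264) and purple at (190,36). I'll measure the red one from three views and enlarge a crop to confirm it.

```bash
cat > c.py <<'E'
from h import *
def red(c,rng):
    h=cv2.cvtColor(c['pixels'],cv2.COLOR_BGR2HSV)
    m=((h[...,0]<8)|(h[...,0]>172))&(h[...,1]>150)&(h[...,2]>60)
    P=cloud(c);return m&(np.hypot(P[...,0]-.583,P[...,1]+.325)<.05)&(P[...,2]>.08),P
rays=[]
for n in ['wrist','top','scene']:
    c=cam(n);m,P=red(c,0);p=P[m]
    z=p[:,2];t=p[z>np.percentile(z,97)-.004]
    print(n,m.sum(),'topz',np.percentile(z,[50,90,97]).round(4),'top c',t.mean(0).round(4),t.min(0).round(4),t.max(0).round(4))
    v,u=np.where(m);print(u.min(),u.max(),v.min(),v.max())
    # silhouette fit: cylinder r13, z 0.067..0.139 standing at x,y
    from scipy.optimize import minimize
    def sil(q):
        a=np.linspace(0,6.283,24);pts=[proj(c,np.array([q[0]+r*np.cos(t),q[1]+r*np.sin(t),zz])) for zz,r in((.132,.013),(.139,.009),(.072,.013)) for t in a]
        im=np.zeros((480,640),np.uint8);cv2.fillConvexPoly(im,cv2.convexHull((np.array(pts)*16).astype(np.int32)),1,shift=4);return im>0
    S=lambda q:(sil(q)^m).sum()
    r=min(((S((x,y)),x,y) for x in np.arange(.57,.6,.002) for y in np.arange(-.335,-.305,.002)))
    print('sil',r)
    b=[k for k in cut_out('drift_block',n)]
    if b:
        mm=b[0]['region'];q=P[mm&(abs(P[...,2]-.065)<.006)];print('block',cv2.minAreaRect(q[:,:2].astype(np.float32)),np.median(q[:,2]))
    if n=='wrist': cv2.imwrite('pics/crop1.png',cv2.resize(c['pixels'][90:220,170:330],None,fx=3,fy=3))
E
python3 c.py
```

```text
wrist 1375 topz [0.137  0.1399 0.1404] top c [ 0.5867 -0.3264  0.1389] [ 0.5756 -0.3373  0.1365] [ 0.5981 -0.3151  0.1413]
211 258 141 178
sil (np.int64(198), np.float64(0.586), np.float64(-0.325))
block ((0.5863776206970215, -0.3256267309188843), (0.08101145178079605, 0.08059923350811005), 69.68399810791016) 0.06550143821103577
top 113 topz [0.1345 0.1404 0.1414] top c [ 0.5837 -0.3255  0.1399] [ 0.574  -0.3358  0.1376] [ 0.5931 -0.3151  0.1433]
444 457 252 262
sil (np.int64(28), np.float64(0.584), np.float64(-0.327))
block ((0.5850498080253601, -0.32649365067481995), (0.0803205594420433, 0.08099360764026642), 69.94318389892578) 0.0648128174723166
scene 317 topz [0.1151 0.1378 0.1394] top c [ 0.5879 -0.3249  0.1381] [ 0.5764 -0.3353  0.1355] [ 0.5971 -0.3152  0.141 ]
143 158 236 263
sil (np.int64(87), np.float64(0.58), np.float64(-0.325))
block ((0.5865552425384521, -0.32483476400375366), (0.08135218173265457, 0.08458119630813599), 68.88392639160156) 0.0643559327727341
```

View pics/crop1.png

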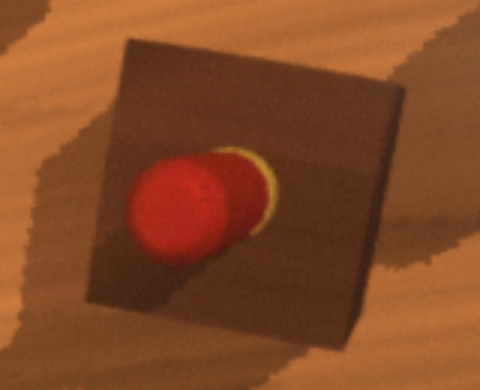

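The crop confirms it: a red handle in the dark block, and all three views agree on (0.586,-0.3255) with its top at z≈0.139. I'll grasp low on the handle.

Emit:
step_arm --pt "0.034 0.028 0 0 0 0" --pt "0.034 0.0275 -0.0 0 0 0" --pt "0 0 -0.04 0 0 0" --pt "0 0 -0.05 0 0 0" --pt "0 0 -0.04 0 0 0" --pt "0 0 -0.0165 0 0 0" --pt "0 0 0 0 0 0" --pt "0 0 0 0 0 0"

```text
time: 3.88
position: [0.5873, -0.326, 0.2602]
tool_rot: [0.997, -0.074, 0.002, 0.001]
ft_force: [-0.2, -0.4, -0.5]
grip_width: 0.0869
grip_force: 0.0
```

Emit:
step_arm --pt "0 0 0 0 0 0" --pt "0 0 0 0 0 0" --pt "0 0 0 0 0 0" --pt "0 0 0 0 0 0" --pt "0 0 0 0 0 0" --pt "0 0 0 0 0 0" --pt "0 0 0 0 0 0" --jaw 0.0 --squeeze 60

```text
time: 4.75
position: [0.5866, -0.3254, 0.2582]
tool_rot: [0.997, -0.074, -0.0, 0.0]
ft_force: [0.3, 0.3, -0.3]
grip_width: 0.0249
grip_force: 59.7
```

Emit:
step_arm --pt "0 0 0.02 0 0 0" --pt "0 0 0.04 0 0 0" --pt "0 0 0.045 0 0 0" --pt "0 0 0.045 0 0 0" --pt "-0.016 0.043 0 0 0 0" --pt "-0.016 0.043 0 0 0 0" --pt "-0.016 0.043 0 0 0 0" --pt "-0.016 0.043 0 0 0 0" --pt "-0.016 0.043 0 0 0 0" --pt "-0.016 0.043 0 0 0 0" --pt "-0.016 0.043 0 0 0 0" --pt "0 0 0 0 0 0"

```text
time: 6.25
position: [0.4724, -0.0216, 0.4091]
tool_rot: [0.997, -0.072, -0.001, -0.001]
ft_force: [-0.2, -0.4, -2.5]
grip_width: 0.025
grip_force: 60.0
```

Emit:
step_arm --pt "0 0 0 0 0 0" --pt "0 0 0 0 0 0"

```text
time: 6.5
position: [0.4752, -0.0253, 0.4087]
tool_rot: [0.997, -0.075, 0.001, 0.0]
ft_force: [0.5, -0.9, -1.6]
grip_width: 0.0252
grip_force: 60.0
```

```bash
python3 b.py w2 foot sole drift foot_hole
```

```text
[ 0.47516695 -0.02534598  0.40855364] [[0.989, -0.149, 0.001], [-0.149, -0.989, -0.0], [0.001, 0.0, -1.0]]
[[-0.001, 0.959, 0.283, 0.079], [1.0, 0.001, 0.0, -0.0], [0.0, 0.283, -0.959, 0.02], [0.0, 0.0, 0.0, 1.0]] 371.64829954431775
foot 0.56 [291. 104. 131. 209.] [ 0.585 -0.035  0.077] 0.116
sole 0.96 [305. 114. 156. 229.] [ 0.575 -0.032  0.076] 0.116
drift 0.94 [321. 317.  73. 136.] [ 0.484 -0.027  0.263] 0.315
drift 0.89 [488. 166. 100.  46.] [ 0.503 -0.192  0.023] 0.028
drift 0.81 [590.   9.  65.  18.] [ 0.686 -0.396  0.022] 0.028
foot_hole 0.92 [293. 102. 128. 203.] [ 0.585 -0.035  0.077] 0.116
foot_hole 0.53 [624.  61.  29.  54.] [ 0.617 -0.416  0.038] 0.068
foot_hole 0.16 [107.  18.  46.  33.] [0.735 0.174 0.031] 0.058
```

View pics/w2.png

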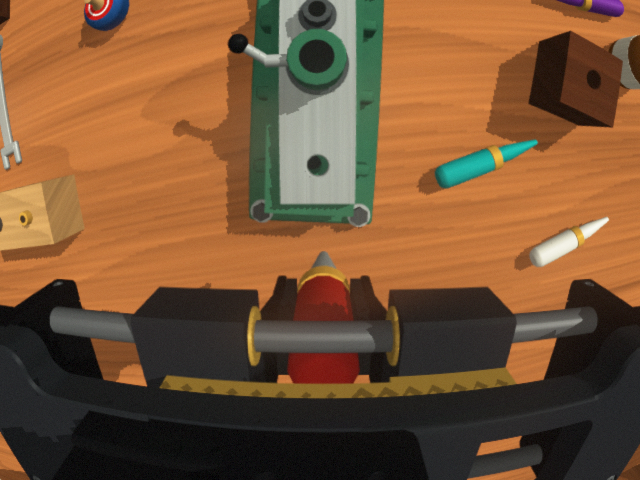

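The wrist view shows the drift held firmly, tip at (322,258), and the foot hole at about (318,165). The purple, turquoise and white look-alikes, which were balanced on their tips, now lie on the bench. They are not part of the job. Now I'll measure the holes.

```bash
cat > d.py <<'E'
from h import *
import sys
for n in ['wrist','top']:
    c=cam(n);P=cloud(c);z=P[...,2]
    near=(abs(P[...,0]-.58)<.17)&(abs(P[...,1]+.03)<.1)&(c['depth']>0)
    def rect(m,nm):
        m=cv2.morphologyEx(m.astype(np.uint8),cv2.MORPH_OPEN,np.ones((3,3)))>0
        p=P[m][:,:2];r=cv2.minAreaRect(p.astype(np.float32));w,h=r[1];a=r[2] if w>h else r[2]+90
        print(n,nm,np.round(r[0],4),np.round(r[1],4),'ang',round((a+90)%180-90,2),'z',np.median(P[m][:,2]).round(4),len(p))
        return r
    g=cv2.cvtColor(c['pixels'],cv2.COLOR_BGR2HSV)
    grey=(g[...,1]<60)&(g[...,2]>90)
    rect(near&(abs(z-.0765)<.006)&grey,'foot')
    rect(near&(abs(z-.064)<.005)&~grey,'soletop')
    rect(near&(z>.008)&(z<.02),'flange')
    # foot hole: dark blob
    if n=='wrist':
        x=c['pixels'];cv2.imwrite('pics/%s.png'%sys.argv[1],cv2.resize(x[0:235,230:400],None,fx=2.5,fy=2.5,interpolation=cv2.INTER_CUBIC))
        p=proj(c,np.array([.54,-.024,.076]));print(p)
    v=cv2.cvtColor(c['pixels'],cv2.COLOR_BGR2GRAY);dk=(near&(v<110)).astype(np.uint8) if n=='wrist' else (near&(v<90)).astype(np.uint8)
    k,lab,st,ce=cv2.connectedComponentsWithStats(dk)
    for i in range(1,k):
        if st[i,4]>(60 if n=='wrist' else 8):
            u,vv=st[i,0]+(st[i,2]-1)/2,st[i,1]+(st[i,3]-1)/2
            print(n,st[i].tolist(),onz(c,u,vv,.076).round(4))
E
python3 d.py w3
```

```text
wrist foot [ 0.5802 -0.0359] [0.0644 0.1773] ang -8.68 z 0.0765 10807
wrist soletop [ 0.5778 -0.0321] [0.0802 0.1963] ang -11.26 z 0.0645 3688
wrist flange [ 0.5781 -0.0318] [0.1312 0.2362] ang -11.25 z 0.0144 6935
[310.48202757 147.78512283]
wrist [220, 0, 148, 237, 17522] [ 0.5671 -0.0139  0.076 ]
wrist [356, 0, 29, 224, 4674] [ 0.5633 -0.0776  0.076 ]
wrist [307, 154, 22, 21, 346] [ 0.5256 -0.0277  0.076 ]
wrist [0, 252, 640, 228, 109379] [0.3269 0.0014 0.076 ]
top foot [ 0.6186 -0.0432] [0.0637 0.1336] ang -8.52 z 0.0762 619
top soletop [ 0.6398 -0.0459] [0.0797 0.1173] ang -11.54 z 0.0641 139
top flange [ 0.6371 -0.0453] [0.1297 0.1618] ang -11.27 z 0.0139 573
top [314, 203, 26, 10, 111] [0.7266 0.0188 0.076 ]
top [360, 204, 9, 4, 24] [ 0.7344 -0.0895  0.076 ]
top [300, 215, 82, 115, 1924] [ 0.5409 -0.0244  0.076 ]
top [334, 214, 4, 5, 17] [ 0.702  -0.0076  0.076 ]
top [366, 221, 5, 5, 13] [ 0.6832 -0.1014  0.076 ]
top [344, 229, 10, 11, 76] [ 0.6501 -0.0457  0.076 ]
top [362, 238, 5, 4, 14] [ 0.635  -0.0902  0.076 ]
top [343, 242, 10, 10, 78] [ 0.6139 -0.0433  0.076 ]
top [338, 248, 16, 10, 54] [ 0.5966 -0.0378  0.076 ]
top [357, 262, 5, 4, 13] [ 0.5659 -0.0765  0.076 ]
top [376, 284, 12, 33, 180] [ 0.4647 -0.1403  0.076 ]
```

View pics/w3.png

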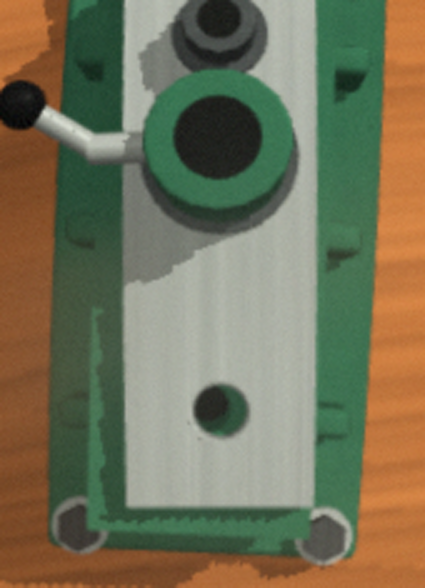

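```bash
cat > e.py <<'E'
from h import *
c=cam('wrist');o=get_obs();M=R.from_quat(o['tool_rot']).as_matrix();p=o['position']
for s in (.247,.209,.193): print(s,proj(c,p+M@[0,0,s]).round(1),(p+M@[0,0,s]).round(4))
x=c['pixels'][235:300,270:370];cv2.imwrite('pics/tip.png',cv2.resize(x,None,fx=6,fy=6,interpolation=cv2.INTER_CUBIC))
P=cloud(c)
for v in range(248,290,4):
    r=[u for u in range(280,365) if .03>abs(P[v,u,0]-p[0]) and P[v,u,2]>.12]
    print(v,(min(r),max(r),P[v,(min(r)+max(r))//2].round(3)) if r else None)
E
python3 e.py
```

```text
0.247 [323.2 254.7] [ 0.4746 -0.0246  0.1611]
0.209 [323.3 277.2] [ 0.4746 -0.0246  0.1991]
0.193 [323.3 289.2] [ 0.4746 -0.0246  0.2151]
248 None
252 (320, 326, array([ 0.479, -0.025,  0.168]))
256 (318, 328, array([ 0.48 , -0.025,  0.179]))
260 (316, 330, array([ 0.482, -0.026,  0.191]))
264 (313, 334, array([ 0.483, -0.026,  0.202]))
268 (311, 335, array([ 0.488, -0.026,  0.22 ]))
272 (306, 340, array([ 0.488, -0.027,  0.226]))
276 (280, 364, array([ 0.487, -0.026,  0.227]))
280 (280, 364, array([ 0.487, -0.026,  0.232]))
284 (280, 364, array([ 0.487, -0.026,  0.237]))
288 (280, 364, array([ 0.487, -0.026,  0.242]))
```

View pics/tip.png

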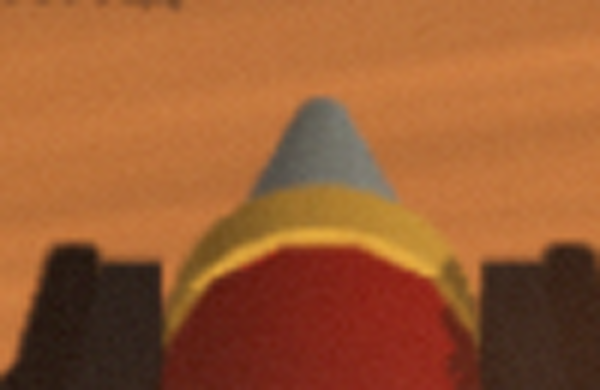

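Emit:
step_arm --pt "0.0255 -0.0005 0 0 0 0" --pt "0.0255 -0.001 0 0 0 0" --pt "0 0 -0.03 0 0 0" --pt "0 0 -0.03 0 0 0" --pt "0 0 -0.02 0 0 0" --pt "0 0 0 0 0 0" --pt "0 0 -0.004 0 0 0" --pt "0 0 -0.004 0 0 0" --pt "0 0 0 0 0 0" --pt "0 0 0 0 0 0"

```text
time: 8.15
position: [0.5257, -0.0259, 0.3206]
tool_rot: [0.997, -0.074, 0.0, 0.0]
ft_force: [0.2, -0.1, -1.6]
grip_width: 0.025
grip_force: 60.0
```

Emit:
step_arm --pt "0 0 -0.003 0 0 0" --pt "0 0 -0.003 0 0 0" --pt "0 0 0 0 0 0"

```text
time: 8.52
position: [0.5255, -0.0259, 0.3139]
tool_rot: [0.997, -0.074, -0.0, -0.0]
ft_force: [-0.4, -0.1, -2.0]
grip_width: 0.0255
grip_force: 60.0
```

Emit:
step_arm --pt "0 0 -0.003 0 0 0" --pt "0 0 -0.003 0 0 0" --pt "0 0 -0.003 0 0 0" --pt "0 0 0 0 0 0"

```text
time: 9.02
position: [0.5255, -0.0259, 0.3049]
tool_rot: [0.997, -0.074, -0.0, -0.0]
ft_force: [0.1, 0.4, -1.0]
grip_width: 0.0253
grip_force: 60.0
```

Emit:
step_arm --pt "0.0002 0.001 0 0 0 0" --pt "0.0002 0.001 0 0 0 0" --pt "0 0 0 0 0 0"

```text
time: 9.4
position: [0.5261, -0.0239, 0.3053]
tool_rot: [0.997, -0.074, 0.0, 0.0]
ft_force: [0.8, -1.0, -2.1]
grip_width: 0.025
grip_force: 60.0
```

Emit:
step_arm --pt "0.0002 0.001 0 0 0 0" --pt "0 0 0 0 0 0"

```text
time: 9.65
position: [0.5262, -0.0233, 0.3053]
tool_rot: [0.997, -0.074, -0.0, 0.001]
ft_force: [-0.4, -3.6, -1.4]
grip_width: 0.0252
grip_force: 60.0
```

Emit:
step_arm --pt "0.0002 0.001 0 0 0 0" --pt "0 0 0 0 0 0"

```text
time: 9.9
position: [0.5264, -0.0227, 0.3053]
tool_rot: [0.997, -0.073, -0.0, 0.001]
ft_force: [-2.9, -6.2, -1.9]
grip_width: 0.0251
grip_force: 60.0
```

Emit:
step_arm --pt "0.0002 0.001 0 0 0 0" --pt "0 0 0 0 0 0"

```text
time: 10.15
position: [0.5265, -0.0222, 0.3053]
tool_rot: [0.997, -0.073, -0.0, 0.002]
ft_force: [-3.5, -9.0, -2.2]
grip_width: 0.0255
grip_force: 60.0
```

Emit:
step_arm --pt "0.0002 0.001 0 0 0 0" --pt "0 0 0 0 0 0"

```text
time: 10.4
position: [0.5267, -0.0217, 0.3053]
tool_rot: [0.997, -0.073, -0.0, 0.003]
ft_force: [-2.7, -10.1, -1.8]
grip_width: 0.0252
grip_force: 60.0
```

Emit:
step_arm --pt "0.0 0.001 0 0 0 0" --pt "0 0.001 0 0 0 0" --pt "0 0 0 0 0 0"

```text
time: 10.78
position: [0.5267, -0.0208, 0.3053]
tool_rot: [0.997, -0.072, -0.0, 0.004]
ft_force: [-2.9, -14.6, -1.7]
grip_width: 0.0255
grip_force: 60.1
```

Emit:
step_arm --pt "0.0002 0.001 0 0 0 0" --pt "0 0.001 0 0 0 0" --pt "0 0 0 0 0 0"

```text
time: 11.15
position: [0.5269, -0.0198, 0.3054]
tool_rot: [0.997, -0.071, -0.0, 0.006]
ft_force: [-3.8, -18.9, -2.8]
grip_width: 0.025
grip_force: 60.1
```

Emit:
step_arm --pt "0.0002 0.001 0 0 0 0" --pt "0 0 0 0 0 0"

```text
time: 11.4
position: [0.527, -0.0193, 0.3053]
tool_rot: [0.997, -0.071, -0.001, 0.006]
ft_force: [-4.6, -22.1, -2.5]
grip_width: 0.0248
grip_force: 60.2
```

```bash
cat > s.py <<'E'
from h import *
o=get_obs();M=R.from_quat(o['tool_rot']).as_matrix();p=o['position'];a=-M[:,2]
tip=p-a*.247; n=np.array([.196,.9806]); S=np.array([.5266,-.0219])
t=(.076-tip[2])/a[2]; q=tip+a*t; r=3+min(t*1e3,38)*5.75/38
f=(q[:2]-n*(9.25-r)/1e3)
print('F',o['ft_force'].round(1),'tip',tip.round(4),'axis@foot',q.round(4),'r',r.round(2),'footperp mm',((f-S)@n*1e3).round(2),'tip perp',((tip[:2]-S)@n*1e3).round(2),'tilt',a[:2].round(4))
E
python3 s.py
```

```text
F [ -4.6 -22.1  -2.5] tip [ 0.5265 -0.0224  0.0584] axis@foot [ 0.5265 -0.0222  0.076 ] r 5.67 footperp mm -3.86 tip perp -0.51 tilt [0.0022 0.0126]
```

Emit:
step_arm --pt "0.0002 0.001 0 0 0 0" --pt "0.0002 0.001 0 0 0 0" --pt "0 0 0 0 0 0"

```text
time: 11.78
position: [0.5275, -0.0175, 0.3054]
tool_rot: [0.997, -0.071, -0.001, 0.007]
ft_force: [-5.1, -22.3, -1.7]
grip_width: 0.0252
grip_force: 60.2
```

```bash
python3 s.py
```

```text
F [ -5.1 -22.3  -1.7] tip [ 0.5269 -0.0207  0.0584] axis@foot [ 0.527  -0.0205  0.076 ] r 5.67 footperp mm -2.1 tip perp 1.25 tilt [0.0022 0.013 ]
```

Emit:
step_arm --pt "0.0002 0.0009 0 0 0 0" --pt "0.0002 0.0009 0 0 0 0" --pt "0 0 0 0 0 0" --pt "0 0 0 0 0 0"

```text
time: 12.28
position: [0.5279, -0.0157, 0.3054]
tool_rot: [0.997, -0.071, -0.001, 0.007]
ft_force: [-3.6, -22.8, -2.1]
grip_width: 0.0249
grip_force: 60.2
```

```bash
python3 s.py
```

```text
F [ -3.6 -22.8  -2.1] tip [ 0.5273 -0.0189  0.0584] axis@foot [ 0.5274 -0.0187  0.076 ] r 5.66 footperp mm -0.29 tip perp 3.06 tilt [0.0021 0.013 ]
```

Emit:
step_arm --pt "-0.0008 -0.005 0 0 0 0" --pt "-0.001 -0.0055 0 0 0 0" --pt "0 0 0 0 0 0" --pt "0 0 -0.003 0 0 0" --pt "0 0 -0.003 0 0 0" --pt "0 0 -0.003 0 0 0" --pt "0 0 0 0 0 0"

```text
time: 13.15
position: [0.5263, -0.0216, 0.2959]
tool_rot: [0.997, -0.074, -0.0, 0.0]
ft_force: [-0.6, -1.5, -2.0]
grip_width: 0.0249
grip_force: 60.0
```

```bash
python3 s.py
```

```text
F [-0.6 -1.5 -2. ] tip [ 0.5262 -0.0216  0.0489] axis@foot [ 0.5262 -0.0216  0.076 ] r 7.1 footperp mm -1.98 tip perp 0.17 tilt [0.0003 0.0002]
```

Emit:
step_arm --pt "0 0 -0.002 0 0 0" --pt "0 0 -0.002 0 0 0" --pt "0 0 0 0 0 0"

```text
time: 13.52
position: [0.5263, -0.0219, 0.2922]
tool_rot: [0.997, -0.074, 0.0, 0.0]
ft_force: [0.2, -3.3, -1.5]
grip_width: 0.025
grip_force: 60.0
```

Emit:
step_arm --pt "0 0 -0.002 0 0 0" --pt "0 0 0 0 0 0"

```text
time: 13.78
position: [0.5263, -0.022, 0.2903]
tool_rot: [0.997, -0.074, 0.0, 0.001]
ft_force: [-1.1, -5.4, 0.6]
grip_width: 0.0251
grip_force: 60.0
```

Emit:
step_arm --pt "0 0 -0.001 0 0 0" --pt "0 0 0 0 0 0"

```text
time: 14.02
position: [0.5263, -0.0221, 0.2894]
tool_rot: [0.997, -0.074, 0.0, 0.001]
ft_force: [-0.9, -5.2, 0.4]
grip_width: 0.0247
grip_force: 60.0
```

Emit:
step_arm --pt "0.0002 0.001 0 0 0 0" --pt "0.0002 0.001 0 0 0 0" --pt "0.0002 0.001 0 0 0 0" --pt "0.0002 0.001 0 0 0 0" --pt "0 0 0 0 0 0"

```text
time: 14.65
position: [0.5268, -0.0202, 0.2895]
tool_rot: [0.997, -0.072, -0.0, 0.004]
ft_force: [-3.2, -16.0, 1.4]
grip_width: 0.0252
grip_force: 60.0
```

```bash
python3 s.py
```

```text
F [ -3.2 -16.    1.4] tip [ 0.5265 -0.022   0.0425] axis@foot [ 0.5266 -0.0218  0.076 ] r 8.07 footperp mm -1.09 tip perp -0.15 tilt [0.0013 0.0073]
```

Emit:
step_arm --pt "0.0002 0.001 0 0 0 0" --pt "0.0002 0.001 0 0 0 0" --pt "0 0 0 0 0 0"

```text
time: 15.02
position: [0.5271, -0.0194, 0.2895]
tool_rot: [0.997, -0.071, -0.001, 0.005]
ft_force: [-6.0, -21.0, 2.1]
grip_width: 0.0248
grip_force: 60.1
```

```bash
python3 s.py
```

```text
F [ -6.  -21.    2.1] tip [ 0.5265 -0.0219  0.0425] axis@foot [ 0.5266 -0.0216  0.076 ] r 8.07 footperp mm -0.84 tip perp -0.01 tilt [0.0022 0.0102]
```

Emit:
step_arm --pt "0.0 0.001 0 0 0 0" --pt "0.0 0.0005 0 0 0 0" --pt "0 0 0 0 0 0"

```text
time: 15.4
position: [0.5272, -0.0182, 0.2895]
tool_rot: [0.997, -0.071, -0.0, 0.006]
ft_force: [-5.2, -21.9, 1.0]
grip_width: 0.025
grip_force: 60.1
```

```bash
python3 s.py
```

```text
F [ -5.2 -21.9   1. ] tip [ 0.5268 -0.021   0.0425] axis@foot [ 0.5269 -0.0206  0.076 ] r 8.06 footperp mm 0.16 tip perp 0.97 tilt [0.0018 0.011 ]
```

Emit:
step_arm --pt "-0.0005 -0.004 0 0 0 0" --pt "-0.0005 -0.0033 0 0 0 0" --pt "0 0 0 0 0 0"

```text
time: 15.78
position: [0.5264, -0.0215, 0.2892]
tool_rot: [0.997, -0.074, 0.0, 0.0]
ft_force: [0.3, -4.2, -0.5]
grip_width: 0.0248
grip_force: 60.0
```

Emit:
step_arm --pt "0 0 -0.002 0 0 0" --pt "0 0 0 0 0 0"

```text
time: 16.02
position: [0.5265, -0.0215, 0.2872]
tool_rot: [0.997, -0.073, 0.0, 0.001]
ft_force: [-1.6, -6.0, 0.1]
grip_width: 0.0248
grip_force: 60.0
```

Emit:
step_arm --pt "0 0 -0.001 0 0 0" --pt "0 0 0 0 0 0"

```text
time: 16.27
position: [0.5265, -0.0216, 0.2864]
tool_rot: [0.997, -0.073, 0.0, 0.001]
ft_force: [-1.4, -5.8, 1.3]
grip_width: 0.025
grip_force: 60.0
```

Emit:
step_arm --pt "0 -0.001 0 0 0 0" --pt "0 -0.001 0 0 0 0" --pt "0 0 0 0 0 0"

```text
time: 16.65
position: [0.5263, -0.0228, 0.2859]
tool_rot: [0.997, -0.074, -0.0, -0.001]
ft_force: [-0.6, -0.8, -1.9]
grip_width: 0.0249
grip_force: 60.0
```

Emit:
step_arm --pt "0 -0.001 0 0 0 0" --pt "0 0 0 0 0 0"

```text
time: 16.9
position: [0.5263, -0.0242, 0.2861]
tool_rot: [0.997, -0.074, -0.0, -0.0]
ft_force: [0.2, -0.7, -2.1]
grip_width: 0.025
grip_force: 60.0
```

Emit:
step_arm --pt "0 -0.001 0 0 0 0" --pt "0 0 0 0 0 0"

```text
time: 17.15
position: [0.5263, -0.0248, 0.2861]
tool_rot: [0.997, -0.074, -0.0, -0.001]
ft_force: [0.5, 4.9, -2.0]
grip_width: 0.0246
grip_force: 60.0
```

Emit:
step_arm --pt "0 0.0021 0 0 0 0" --pt "0 0 0 0 0 0" --pt "0 0 -0.002 0 0 0" --pt "0 0 0 0 0 0"

```text
time: 17.65
position: [0.5264, -0.0235, 0.2841]
tool_rot: [0.997, -0.074, -0.0, 0.0]
ft_force: [0.7, 1.0, -2.2]
grip_width: 0.0254
grip_force: 60.0
```

Emit:
step_arm --pt "0 0 -0.002 0 0 0" --pt "0 0 0 0 0 0"

```text
time: 17.9
position: [0.5264, -0.0233, 0.2821]
tool_rot: [0.997, -0.074, -0.0, 0.0]
ft_force: [-0.8, 0.3, -0.8]
grip_width: 0.025
grip_force: 60.0
```

Emit:
step_arm --pt "0 0 -0.002 0 0 0" --pt "0 0 0 0 0 0"

```text
time: 18.15
position: [0.5263, -0.0233, 0.2801]
tool_rot: [0.997, -0.074, -0.0, -0.0]
ft_force: [-0.0, -0.0, -0.3]
grip_width: 0.025
grip_force: 60.0
```

Emit:
step_arm --pt "0 0 -0.002 0 0 0" --pt "0 0 0 0 0 0"

```text
time: 18.4
position: [0.5264, -0.0232, 0.2781]
tool_rot: [0.997, -0.074, -0.0, -0.0]
ft_force: [0.2, 0.6, -1.0]
grip_width: 0.0254
grip_force: 60.0
```

Emit:
step_arm --pt "0 0 -0.001 0 0 0" --pt "0 0 0 0 0 0"

```text
time: 18.65
position: [0.5264, -0.0232, 0.2772]
tool_rot: [0.997, -0.074, -0.0, -0.0]
ft_force: [0.4, 0.9, -2.2]
grip_width: 0.025
grip_force: 60.0
```

Emit:
step_arm --pt "0 0 -0.001 0 0 0" --pt "0 0 0 0 0 0"

```text
time: 18.9
position: [0.5264, -0.0232, 0.2762]
tool_rot: [0.997, -0.074, -0.0, -0.0]
ft_force: [0.4, 1.5, -1.6]
grip_width: 0.025
grip_force: 60.0
```

Emit:
step_arm --pt "0 0.0003 -0.001 0 0 0" --pt "0 0 0 0 0 0"

```text
time: 19.15
position: [0.5264, -0.0229, 0.2752]
tool_rot: [0.997, -0.074, -0.0, -0.0]
ft_force: [0.2, 0.3, -2.1]
grip_width: 0.0249
grip_force: 60.0
```

Emit:
step_arm --pt "0 0 -0.001 0 0 0" --pt "0 0 0 0 0 0"

```text
time: 19.4
position: [0.5264, -0.0229, 0.2742]
tool_rot: [0.997, -0.074, -0.0, -0.0]
ft_force: [1.0, 1.5, -1.6]
grip_width: 0.0254
grip_force: 60.0
```

Emit:
step_arm --pt "0 0 -0.001 0 0 0" --pt "0 0 0 0 0 0"

```text
time: 19.65
position: [0.5264, -0.0228, 0.2732]
tool_rot: [0.997, -0.074, -0.0, -0.0]
ft_force: [0.9, 1.5, -0.6]
grip_width: 0.0247
grip_force: 60.0
```

Emit:
step_arm --pt "0 0.0003 -0.001 0 0 0" --pt "0 0 0 0 0 0"

```text
time: 19.9
position: [0.5264, -0.0227, 0.2722]
tool_rot: [0.997, -0.074, -0.0, 0.0]
ft_force: [-1.1, 0.4, -0.1]
grip_width: 0.0246
grip_force: 60.0
```

Emit:
step_arm --pt "0 0 -0.001 0 0 0" --pt "0 0 0 0 0 0"

```text
time: 20.15
position: [0.5264, -0.0227, 0.2713]
tool_rot: [0.997, -0.074, -0.0, -0.0]
ft_force: [-0.4, 1.1, 1.6]
grip_width: 0.0248
grip_force: 60.0
```

Emit:
step_arm --pt "0 0 -0.001 0 0 0" --pt "0 0 0 0 0 0"

```text
time: 20.4
position: [0.5264, -0.0227, 0.2703]
tool_rot: [0.997, -0.074, -0.0, -0.0]
ft_force: [-1.5, 1.9, 2.7]
grip_width: 0.0252
grip_force: 60.0
```

Emit:
step_arm --pt "0 0 -0.001 0 0 0" --pt "0 0 0 0 0 0"

```text
time: 20.65
position: [0.5264, -0.0227, 0.2693]
tool_rot: [0.997, -0.074, -0.0, -0.0]
ft_force: [-0.4, 1.8, 3.1]
grip_width: 0.025
grip_force: 60.0
```

Emit:
step_arm --pt "0 0 -0.0005 0 0 0" --pt "0 0 0 0 0 0"

```text
time: 20.9
position: [0.5264, -0.0227, 0.2691]
tool_rot: [0.997, -0.074, 0.0, -0.0]
ft_force: [-2.2, 1.2, 5.8]
grip_width: 0.0251
grip_force: 60.0
```

Emit:
step_arm --pt "0 0 -0.0005 0 0 0" --pt "0 0 0 0 0 0"

```text
time: 21.15
position: [0.5263, -0.0226, 0.269]
tool_rot: [0.997, -0.074, 0.0, 0.0]
ft_force: [-3.5, 1.8, 8.9]
grip_width: 0.025
grip_force: 60.0
```

Emit:
step_arm --pt "0 0 0.001 0 0 0" --pt "0 0 0.002 0 0 0" --pt "0 0 0.003 0 0 0" --pt "0 0 0.005 0 0 0" --pt "0 0 0.006 0 0 0" --pt "0 0 0.008 0 0 0" --pt "0 0 0.01 0 0 0" --pt "0 0 0.015 0 0 0" --pt "0 0 0.03 0 0 0" --pt "0 0 0.035 0 0 0" --pt "0 0 0.03 0 0 0" --pt "0 0 0 0 0 0"

```text
time: 22.65
position: [0.527, -0.0227, 0.4164]
tool_rot: [0.997, -0.074, 0.004, 0.001]
ft_force: [0.5, -0.3, -2.1]
grip_width: 0.0253
grip_force: 60.0
```

Emit:
step_arm --pt "0.0085 -0.0432 0 0 0 0" --pt "0.0085 -0.0432 0 0 0 0" --pt "0.0085 -0.0432 0 0 0 0" --pt "0.0085 -0.0432 0 0 0 0" --pt "0.0085 -0.0432 0 0 0 0" --pt "0.0085 -0.0432 0 0 0 0" --pt "0.0085 -0.0432 0 0 0 0" --pt "0 0 0 0 0 0" --pt "0 0 0 0 0 0" --pt "0 0 0 0 0 0"

```text
time: 23.9
position: [0.5857, -0.3237, 0.4126]
tool_rot: [0.997, -0.073, -0.001, -0.001]
ft_force: [0.0, -0.1, -1.2]
grip_width: 0.025
grip_force: 60.0
```

```bash
cat > g.py <<'E'
from h import *
o=get_obs();M=R.from_quat(o['tool_rot']).as_matrix();p=o['position'];print('TCP',p,'tip',(p+M@[0,0,.247]).round(4))
c=cam('wrist');P=cloud(c);k=cut_out('drift_block','wrist')[0]
q=P[k['region']&(abs(P[...,2]-.065)<.006)];print(len(q),cv2.minAreaRect(q[:,:2].astype(np.float32)))
print('tip exp px',proj(c,p+M@[0,0,.247]),'hole px',proj(c,np.array([.586,-.3255,.065])))
x=c['pixels'][90:300,230:420];cv2.imwrite('pics/g.png',cv2.resize(x,None,fx=2.8,fy=2.8,interpolation=cv2.INTER_CUBIC))
E
python3 g.py
```

```text
TCP [ 0.58568987 -0.32368571  0.41261056] tip [ 0.5853 -0.3233  0.1656]
7112 ((0.5863226056098938, -0.32567209005355835), (0.08102218061685562, 0.08125563710927963), 69.50721740722656)
tip exp px [323.41681276 254.56052633] hole px [325.78143734 216.9709306 ]
```

View pics/g.png

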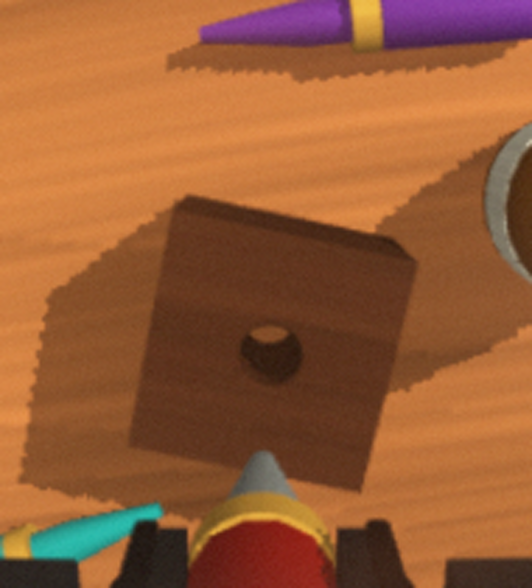

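The drift hangs straight, tip at crop (262,455), and the block's hole is at crop (271,353). The jar at the right edge looks odd, so I'll check the whole scene.

Run:
```python
from h import *
c=cam('scene');a=c['pixels'];P=cloud(c)
for l in ['jar','top0','spanner','t_rest']:
    for k in cut_out(l,'scene')[:3]:
        p=P[k['region']];print(l,round(k['confidence'],2),np.median(p,0).round(3),p[:,2].max().round(3))
b=cv2.resize(a[200:340,60:340],(800,400),interpolation=2)
cv2.imwrite('pics/sc2.png',b)
```

```text
jar 0.58 [ 0.637 -0.443  0.059] 0.884
jar 0.57 [ 0.626 -0.04   0.077] 0.884
top0 0.77 [ 0.784 -0.096  0.031] 0.059
top0 0.56 [0.771 0.    0.031] 0.884
spanner 0.91 [0.699 0.383 0.006] 0.884
t_rest 0.8 [0.572 0.52  0.019] 0.884
```

View pics/sc2.png

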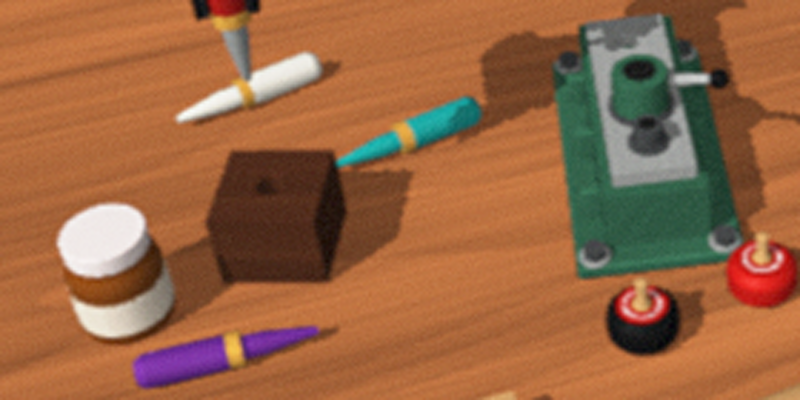

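The scene view shows the jar upright and in place; only the decoys, which toppled by themselves, are lying down. The drift is held above the block, so I'll lower it in.

Emit:
step_arm --pt "0 -0.0004 -0.03 0 0 0" --pt "0 0 -0.035 0 0 0" --pt "0 0 -0.02 0 0 0" --pt "0 0 0 0 0 0" --pt "0 0 0 0 0 0" --pt "0 0 -0.01 0 0 0" --pt "0 0 -0.01 0 0 0" --pt "0 0 -0.01 0 0 0" --pt "0 0 0 0 0 0"

```text
time: 25.38
position: [0.5855, -0.3252, 0.2968]
tool_rot: [0.997, -0.074, -0.001, -0.001]
ft_force: [-0.6, 0.3, -2.1]
grip_width: 0.025
grip_force: 60.0
```

Emit:
step_arm --pt "0 0 -0.01 0 0 0" --pt "0 0 -0.01 0 0 0" --pt "0 0 -0.006 0 0 0" --pt "0 0 0 0 0 0"

```text
time: 25.88
position: [0.5858, -0.3254, 0.2714]
tool_rot: [0.997, -0.074, -0.0, -0.0]
ft_force: [0.2, 0.1, -2.3]
grip_width: 0.0248
grip_force: 60.0
```

Emit:
step_arm --pt "0 0 -0.006 0 0 0" --pt "0 0 -0.004 0 0 0" --pt "0 0 -0.003 0 0 0" --pt "0 0 0 0 0 0" --pt "0 0 0 0 0 0"

```text
time: 26.5
position: [0.586, -0.3255, 0.2593]
tool_rot: [0.997, -0.074, 0.0, 0.0]
ft_force: [0.1, -0.2, -2.1]
grip_width: 0.0252
grip_force: 60.0
```

Emit:
step_arm --pt "0 0 -0.001 0 0 0" --pt "0 0 0 0 0 0"

```text
time: 26.75
position: [0.5859, -0.3255, 0.2583]
tool_rot: [0.997, -0.074, -0.0, -0.0]
ft_force: [-0.2, -0.0, -1.6]
grip_width: 0.0251
grip_force: 60.0
```

Emit:
step_arm --pt "0 0 0 0 0 0" --pt "0 0 0 0 0 0" --pt "0 0 0 0 0 0" --pt "0 0 0.005 0 0 0" --pt "0 0 0.02 0 0 0" --pt "0 0 0.04 0 0 0" --pt "0 0 0.04 0 0 0" --pt "0 0 0.03 0 0 0" --pt "0 0 0.01 0 0 0" --jaw 0.07

```text
time: 27.88
position: [0.5863, -0.3256, 0.4074]
tool_rot: [0.997, -0.074, 0.003, 0.002]
ft_force: [0.2, -0.1, -0.3]
grip_width: 0.0704
grip_force: 0.0
```

Emit:
step_arm --pt "-0.0075 0.053 0 0 0 0" --pt "-0.0075 0.053 0 0 0 0" --pt "-0.0075 0.053 0 0 0 0" --pt "-0.0075 0.053 0 0 0 0" --pt "-0.0075 0.053 0 0 0 0" --pt "-0.0075 0.053 0 0 0 0" --pt "-0.0075 0.053 0 0 0 0" --pt "-0.0075 0.053 0 0 0 0" --pt "-0.0075 0.053 0 0 0 0" --pt "-0.0075 0.053 0 0 0 0" --pt "-0.0075 0.053 0 0 0 0" --pt "-0.0075 0.053 0 0 0 0" --jaw 0.045

```text
time: 29.38
position: [0.4952, 0.3121, 0.4029]
tool_rot: [0.997, -0.074, -0.0, 0.0]
ft_force: [0.7, -0.9, -0.0]
grip_width: 0.0451
grip_force: 0.0
```

Emit:
step_arm --pt "-0.01 0.04 0 0 0 0" --pt "0 0 0 0 0 0" --pt "0 0 0 0 0 0" --pt "0 0 0 0 0 0"

```text
time: 29.88
position: [0.4863, 0.3493, 0.4031]
tool_rot: [0.997, -0.075, -0.0, 0.0]
ft_force: [0.6, -0.6, -0.2]
grip_width: 0.045
grip_force: 0.0
```

```bash
cat > bo.py <<'E'
from h import *
o=get_obs();p=o['position'];print(p)
c=cam('wrist');P=cloud(c);img=c['pixels']
for l in ['bolt','bolt_block','brass_screw']:
  for k in cut_out(l,'wrist')[:2]:
    q=P[k['region']];z=q[:,2];t=q[z>np.percentile(z,90)-.004]
    print(l,round(k['confidence'],2),np.round(k['extent']),np.median(q,0).round(4),'top',t.mean(0).round(4),(t.min(0)+t.max(0)).round(4)/2,'on81',onz(c,*k['extent'][:2],.081).round(4))
    if l=='bolt_block':
        b=q[abs(z-.065)<.005];print(cv2.minAreaRect(b[:,:2].astype(np.float32)),np.median(b[:,2]))
cv2.imwrite('pics/bo.png',img)
c=cam('top');P=cloud(c)
for k in cut_out('bolt','top')[:1]:
    print('top',np.median(P[k['region']],0).round(4),onz(c,*k['extent'][:2],.081).round(4))
k=cut_out('bolt_block','top')[0];q=P[k['region']];b=q[abs(q[:,2]-.065)<.005];print(cv2.minAreaRect(b[:,:2].astype(np.float32)))
c=cam('scene');P=cloud(c)
for l in ('bolt','drift'):
  for k in cut_out(l,'scene')[:3]: q=P[k['region']];print(l,k['confidence'],np.median(q,0).round(4),q[:,2].max())
E
python3 bo.py
```

```text
[0.48628845 0.34927595 0.40308511]
bolt_block 0.72 [327. 166. 158.  94.] [0.5372 0.3366 0.0655] top [0.5363 0.337  0.0672] [0.53545 0.33805 0.2233 ] on81 [0.5354 0.3383 0.081 ]
((0.5355627536773682, 0.3382492959499359), (0.13084068894386292, 0.07070349156856537), 86.44829559326172) 0.0655119103773393
brass_screw 0.53 [366. 163.  22.  20.] [0.5341 0.3067 0.0755] top [0.534  0.3067 0.0768] [0.5453  0.3182  0.22835] on81 [0.5328 0.3065 0.081 ]
top [0.5414 0.3645 0.0817] [0.5429 0.3694 0.081 ]
((0.5349684953689575, 0.3369102478027344), (0.13132649660110474, 0.06895153969526291), 87.02188110351562)
drift 0.97 [ 0.6987 -0.3924  0.0195] 0.8838452108193656
drift 0.95 [ 0.3995 -0.3094  0.0192] 0.8838452108193656
drift 0.85 [ 0.5935 -0.3247  0.105 ] 0.14206365363021245
```

View pics/bo.png

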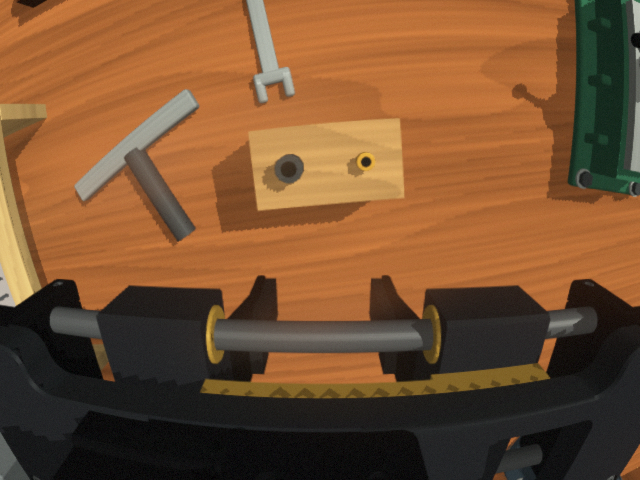

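The wrist view shows the black bolt at (289,168) and the brass screw at (366,162), both upright in the pale block. The drift is back in its block. I'll refine the bolt's position and height.

Run:
```python
from h import *
for n,u0,v0,w in (('wrist',289,168,20),('top',203,270,7)):
    c=cam(n);P=cloud(c)
    m=(P[...,2]>.07)&(P[...,2]<.09)&(np.hypot(P[...,0]-.5375,P[...,1]-.37)<.02)
    q=P[m];print(n,len(q),q[:,2].max(),np.median(q[:,2]));t=q[q[:,2]>.076]
    print(t.mean(0).round(4),cv2.minEnclosingCircle(t[:,:2].astype(np.float32)))
    g=cv2.cvtColor(c['pixels'],cv2.COLOR_BGR2GRAY)
    d=np.zeros_like(g);d[v0-w:v0+w,u0-w:u0+w]=g[v0-w:v0+w,u0-w:u0+w]<90
    k,l,s,ce=cv2.connectedComponentsWithStats(d);i=1+s[1:,4].argmax();print(s[i],onz(c,s[i,0]+(s[i,2]-1)/2,s[i,1]+(s[i,3]-1)/2,.079).round(4))
```

```text
wrist 662 0.0843682026311956 0.08164678284515595
[0.5378 0.3698 0.0816] ((0.5376116633415222, 0.3701956570148468), 0.012121940031647682)
[276 154  29  29 618] [0.5377 0.3703 0.079 ]
top 42 0.08586768217489826 0.08160785203814691
[0.5396 0.3678 0.0812] ((0.5380793809890747, 0.3681132197380066), 0.01081918366253376)
[196 269  11   8  69] [0.5318 0.3698 0.079 ]
```

Emit:
step_arm --pt "0.0257 0.0098 0 0 0 0" --pt "0.0257 0.0098 0 0 0 0" --pt "0 0 -0.04 0 0 0" --pt "0 0 -0.05 0 0 0" --pt "0 0 -0.035 0 0 0" --pt "0 0 -0.015 0 0 0" --pt "0 0 -0.009 0 0 0" --pt "0 0 -0.005 0 0 0" --pt "0 0 0 0 0 0" --pt "0 0 0 0 0 0"

```text
time: 31.72
position: [0.5376, 0.3703, 0.2504]
tool_rot: [0.997, -0.074, 0.001, -0.0]
ft_force: [-0.1, -0.3, -0.5]
grip_width: 0.0447
grip_force: 0.0
```

Emit:
step_arm --pt "0 0 0 0 0 0" --pt "0 0 0 0 0 0" --pt "0 0 0 0 0 0" --pt "0 0 0 0 0 0" --pt "0 0 0 0 0 0" --jaw 0.0 --squeeze 40

```text
time: 32.35
position: [0.5373, 0.3701, 0.2494]
tool_rot: [0.997, -0.074, 0.0, -0.0]
ft_force: [0.2, -0.0, 2.4]
grip_width: 0.0225
grip_force: 40.0
```

Emit:
step_arm --pt "0 0 0.01 0 0 0" --pt "0 0 0.03 0 0 0" --pt "0 0 0.045 0 0 0" --pt "0 0 0.045 0 0 0" --pt "0 0 0.02 0 0 0" --pt "0 0 0 0 0 0"

```text
time: 33.1
position: [0.5375, 0.3703, 0.4017]
tool_rot: [0.997, -0.074, 0.002, -0.001]
ft_force: [0.3, 0.5, -1.7]
grip_width: 0.0226
grip_force: 40.0
```

Emit:
step_arm --pt "-0.0014 -0.0491 0 0 0 0" --pt "-0.0014 -0.0491 0 0 0 0" --pt "-0.0014 -0.0491 0 0 0 0" --pt "-0.0014 -0.0491 0 0 0 0" --pt "-0.0014 -0.0491 0 0 0 0" --pt "-0.0014 -0.0491 0 0 0 0" --pt "-0.0014 -0.0491 0 0 0 0" --pt "-0.0014 -0.0491 0 0 0 0" --pt "0 0 0 0 0 0" --pt "0 0 0 0 0 0" --pt "0 0 0 0 0 0"

```text
time: 34.48
position: [0.5258, -0.0215, 0.3987]
tool_rot: [0.997, -0.073, -0.001, -0.0]
ft_force: [-0.1, 0.6, -1.1]
grip_width: 0.0228
grip_force: 40.0
```

Run:
```python
from h import *
o=get_obs();M=R.from_quat(o['tool_rot']).as_matrix();p=o['position'];print(p)
c=cam('wrist');e=p+M@[0,0,.2344]
print('end',e.round(4),'px',proj(c,e).round(1),'front edge',proj(c,e+[.008,0,0]).round(1),'hole',proj(c,np.array([.5264,-.0227,.076])).round(1))
x=c['pixels'][130:320,230:420];cv2.imwrite('pics/bh.png',cv2.resize(x,None,fx=3,fy=3,interpolation=cv2.INTER_CUBIC))
```

```text
[ 0.52582551 -0.02154312  0.39866782]
end [ 0.5255 -0.0214  0.1643] px [323.4 261.3] front edge [321.5 249.1] hole [324.8 223.7]
```

View pics/bh.png

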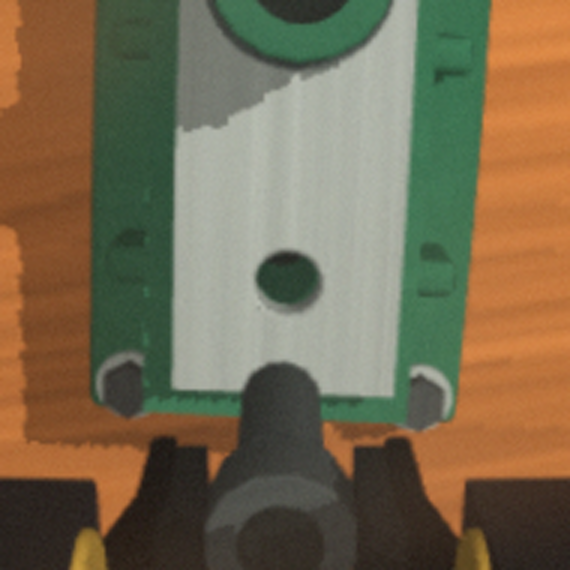

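The bolt hangs upright, end at crop (281,365), and the two holes are in line at crop (289,279). I'll lower the bolt.

Emit:
step_arm --pt "0 0 -0.03 0 0 0" --pt "0 0 -0.03 0 0 0" --pt "0 0 -0.02 0 0 0" --pt "0 0 0 0 0 0" --pt "0 0 0 0 0 0" --pt "0 0 0 0 0 0"

```text
time: 35.28
position: [0.5265, -0.0225, 0.3203]
tool_rot: [0.997, -0.074, 0.001, 0.0]
ft_force: [1.5, -0.6, -1.2]
grip_width: 0.0227
grip_force: 40.0
```

Emit:
step_arm --pt "0 0 -0.003 0 0 0" --pt "0 0 -0.002 0 0 0" --pt "0 0 -0.002 0 0 0" --pt "0 0 -0.001 0 0 0" --pt "0 0 -0.001 0 0 0" --pt "0 0 0 0 0 0"

```text
time: 36.02
position: [0.5261, -0.0227, 0.3102]
tool_rot: [0.997, -0.074, -0.0, -0.0]
ft_force: [-0.0, -0.6, -0.4]
grip_width: 0.0227
grip_force: 40.0
```

Emit:
step_arm --pt "0 0 -0.001 0 0 0" --pt "0 0 -0.001 0 0 0" --pt "0 0 0 0 0 0"

```text
time: 36.4
position: [0.5261, -0.0227, 0.3082]
tool_rot: [0.997, -0.074, -0.0, -0.0]
ft_force: [-0.5, -0.1, -2.1]
grip_width: 0.0229
grip_force: 40.0
```

Emit:
step_arm --pt "0 0 -0.003 0 0 0" --pt "0 0 -0.003 0 0 0" --pt "0 0 -0.002 0 0 0" --pt "0 0 0 0 0 0"

```text
time: 36.9
position: [0.526, -0.0227, 0.3]
tool_rot: [0.997, -0.074, -0.0, -0.0]
ft_force: [-1.1, -0.0, -0.5]
grip_width: 0.023
grip_force: 40.0
```

Emit:
step_arm --pt "0 0 -0.001 0 0 0" --pt "0 0 -0.001 0 0 0" --pt "0 0 -0.001 0 0 0" --pt "0 0 0 0 0 0"

```text
time: 37.4
position: [0.5261, -0.0227, 0.2972]
tool_rot: [0.997, -0.074, -0.0, -0.0]
ft_force: [-0.1, 0.5, -1.0]
grip_width: 0.0228
grip_force: 40.0
```

Emit:
step_arm --pt "0 0 -0.001 0 0 0" --pt "0 0 -0.001 0 0 0" --pt "0 0 0 0 0 0"

```text
time: 37.78
position: [0.5261, -0.0227, 0.2951]
tool_rot: [0.997, -0.074, -0.0, -0.0]
ft_force: [0.5, -0.4, -1.5]
grip_width: 0.0226
grip_force: 40.0
```

End at 0.0607: it is inside the sole hole with no contact force. Continuing down.

Emit:
step_arm --pt "0 0 -0.004 0 0 0" --pt "0 0 -0.004 0 0 0" --pt "0 0 0 0 0 0"

```text
time: 38.15
position: [0.5259, -0.0226, 0.2868]
tool_rot: [0.997, -0.074, -0.001, -0.0]
ft_force: [-0.3, 0.1, -0.9]
grip_width: 0.0227
grip_force: 40.0
```

Emit:
step_arm --pt "0 0 -0.004 0 0 0" --pt "0 0 -0.004 0 0 0" --pt "0 0 -0.003 0 0 0" --pt "0 0 0 0 0 0"

```text
time: 38.65
position: [0.526, -0.0227, 0.2759]
tool_rot: [0.997, -0.074, -0.0, -0.0]
ft_force: [0.8, -0.1, -0.6]
grip_width: 0.0224
grip_force: 40.0
```

Emit:
step_arm --pt "0 0 -0.004 0 0 0" --pt "0 0 -0.004 0 0 0" --pt "0 0 -0.004 0 0 0" --pt "0 0 0 0 0 0"

```text
time: 39.15
position: [0.526, -0.0226, 0.2638]
tool_rot: [0.997, -0.074, -0.0, -0.0]
ft_force: [0.0, -0.5, -0.7]
grip_width: 0.0224
grip_force: 40.0
```

Emit:
step_arm --pt "0 0 -0.001 0 0 0" --pt "0 0 -0.001 0 0 0" --pt "0 0 0 0 0 0"

```text
time: 39.52
position: [0.5261, -0.0227, 0.2622]
tool_rot: [0.997, -0.074, -0.0, -0.0]
ft_force: [0.3, -0.8, -1.9]
grip_width: 0.0225
grip_force: 40.0
```

Emit:
step_arm --pt "0 0 -0.001 0 0 0" --pt "0 0 0 0 0 0"

```text
time: 39.78
position: [0.5261, -0.0227, 0.2612]
tool_rot: [0.997, -0.074, -0.0, -0.0]
ft_force: [-0.4, 0.1, -1.1]
grip_width: 0.0226
grip_force: 40.0
```

Emit:
step_arm --pt "0 0 -0.0005 0 0 0" --pt "0 0 0 0 0 0"

```text
time: 40.02
position: [0.5261, -0.0227, 0.2607]
tool_rot: [0.997, -0.074, -0.0, -0.0]
ft_force: [0.2, -0.1, -1.9]
grip_width: 0.0231
grip_force: 40.0
```

Emit:
step_arm --pt "0 0 0 0 0 0" --pt "0 0 0 0 0 0" --pt "0 0 0 0 0 0" --pt "0 0 0.005 0 0 0" --pt "0 0 0.02 0 0 0" --pt "0 0 0.04 0 0 0" --pt "0 0 0.04 0 0 0" --pt "0 0 0.03 0 0 0" --pt "0 0 0 0 0 0" --pt "0 0 0 0 0 0" --pt "0 0 0 0 0 0" --jaw 0.05

```text
time: 41.4
position: [0.5256, -0.0226, 0.3944]
tool_rot: [0.997, -0.074, -0.001, -0.0]
ft_force: [0.3, 0.5, -0.4]
grip_width: 0.0499
grip_force: 0.0
```

Run:
```python
from h import *
for n in ('wrist','top','scene'):
    c=cam(n);P=cloud(c)
    m=(np.hypot(P[...,0]-.5264,P[...,1]+.0227)<.016)&(P[...,2]>.083)&(P[...,2]<.12)
    if m.any(): q=P[m];print(n,m.sum(),'bolt head',q.mean(0).round(4),np.percentile(q[:,2],[50,95]).round(4))
    m=(np.hypot(P[...,0]-.586,P[...,1]+.3255)<.02)&(P[...,2]>.1)&(P[...,2]<.16)
    if m.any(): q=P[m];t=q[q[:,2]>.134];print(n,'drift top',t.mean(0).round(4),np.percentile(q[:,2],95).round(4))
    for l in ('jar','top0','spanner','t_rest','brass_screw'):
        if n=='scene': print(l,[np.median(P[k['region']],0).round(3).tolist() for k in cut_out(l,n)[:3]])
print(get_obs()['position'])
```

```text
wrist 722 bolt head [ 0.5277 -0.0226  0.0922] [0.0926 0.0939]
wrist drift top [nan nan nan] 0.1216
top drift top [ 0.584  -0.3252  0.1381] 0.1414
scene 79 bolt head [ 0.5284 -0.0229  0.09  ] [0.0908 0.0938]
scene drift top [ 0.5877 -0.3239  0.1375] 0.1394
jar [[0.638, -0.442, 0.059], [0.628, -0.043, 0.077]]
top0 [[0.771, 0.0, 0.03], [0.758, 0.175, 0.03], [0.783, -0.096, 0.03]]
spanner [[0.698, 0.384, 0.006], [0.784, -0.096, 0.03]]
t_rest [[0.572, 0.52, 0.019], [0.627, -0.042, 0.077]]
brass_screw []
[ 0.52615499 -0.02270022  0.39551259]<stdin>:7: RuntimeWarning: Mean of empty slice.
  ret = um.true_divide(
```

The bolt head's top is at z≈0.0926 (expected 0.092), so it is seated on the foot. The drift stands home in its block and the listed bystanders I could measure are where they started, so I'll hand in.

```bash
python3 -c "
from rig import hand_in
print(hand_in())"
```

```text
the job is handed in; nothing more can be done
None
```

The job is handed in at about 41 s: the drift levered the foot into line and went fully home, it stands back in its dark block, and the black bolt is seated on the foot; the purple, turquoise and white look-alikes, balanced on their tips at the start, toppled during the run, apparently not from any contact with the arm.

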